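# Clear the probe arm and bring the urgent tube to the loading gap

## Task

The sample changer is switched off and the red-capped urgent tube is wanted: with a fingertip, push the probe arm off the carousel until its needle stands over the blue wash well, then push on a spoke of the carousel to turn it until the red-capped tube stands in the middle of the loading gap, in line with the blue arrow. Only push, on the arm and the spokes: do not touch the needle or the tubes, lift nothing, leave everything else on the bench and deck where it stands, and take the hand away at the end.

Things in the scene. Friction and masses are not known exactly. Their poses are not given: they have to be found in the camera images.
- sampler: Benchtop sample changer, fixed: white box 330 mm (its x) by 430 mm (its y), flat deck 70 mm above the bench. Origin: centre of its underside; -x is the front, with a blue stripe; turned up to 15 degrees. Carousel axis at (0, -75) mm, arm column at (0, 175) mm of its frame. A 5 mm white guard wall, top 105 mm above the bench, rings the carousel at 138 mm radius.
- load_point (a point): Where the centre of the red cap's top must come: on the tube circle, 105 mm from the carousel's axis, 168 mm above the bench, at the middle of the loading gap. The gap is the only opening in the guard wall, at the front, about 50 mm wide between two blue posts 112 mm high, with a blue arrow painted on the deck before it.
- wash_well (a point): Centre of the mouth of the blue wash well, a fixed upright cup 32 mm outside and 24 mm inside diameter, near the deck's front corner by the arm column; the mouth is 120 mm above the bench.
- carousel_turn (a joint): Angle of the carousel about its vertical axis, rad, counterclockwise from above; at 0 and every whole turn the red-capped tube is at the load point. Turns freely both ways, starts 50 degrees or more from there. Bearing friction 0.25 N m plus drag of 0.06 N m s (about 5 N at a spoke's middle): it stays where left, but coasts on for some mm if pushed faster than about 0.05 m/s. 0.9 to 1.5 kg in all.
- carousel_axis (a point): Point on the carousel's axis, 142 mm above the bench. The carousel: blue ring, inner radius 87, outer 123 mm, top 130 mm above the bench, with 24 tube places at 105 mm radius, 15 degrees apart (empty ones are black discs). White hub of 24 mm radius, its knob up to 152 mm. Between the spokes are open windows down to a grey floor 82 mm above the bench.
- spokes: Hub and three spokes, turning with the carousel; origin on the axis at bench height. Each spoke is a straight radial bar 12 mm wide, from the hub to 90 mm radius, its top 142 mm and its underside 112 mm above the bench.
- spoke0 (a point): Top of one spoke on its centre line, 60 mm from the carousel's axis, 142 mm above the bench. Seen from above, spoke 1 points at the red-capped tube, spoke 0 lies 120 degrees clockwise and spoke 2 120 degrees counterclockwise of it.
- spoke1 (a point): The same point of the second spoke.
- spoke2 (a point): The same point of the third spoke.
- red_cap_top (a point): Centre of the top of the red cap, 168 mm above the bench, on the tube circle 105 mm from the carousel's axis. The only red cap on the carousel.
- red_tube (a joint): How far the red-capped tube is pulled up out of its place, m (0: seated). Clear tube 13 mm wide, cap 16 mm wide; it stands 38 mm above the ring and is loose in its hole: it lifts out.
- red_cap: The red cap, 16 mm wide and 17 mm high; origin at the centre of its underside. Not to be touched.
- other_tubes: The ten yellow-capped tubes in the carousel, same size as the red-capped one, tops 168 mm above the bench; origin on the carousel's axis at bench height. Not to be touched.
- carousel_lift (a joint): How far the whole carousel is lifted off its spindle, m (0: seated). Only its weight holds it down.
- probe_swing (a joint): Swing of the probe arm about its column, rad; 0 when it points from the column straight at the carousel's axis, growing clockwise seen from above, towards the front; at 1.25 the needle is over the wash well. Stops at -0.8 and 1.7; starts between -0.45 and 0.4. Friction 0.1 N m (about 1 N at 100 mm from the pivot): it stays where it is left.
- probe_arm: The white probe arm with a blue stripe: straight beam 26 mm wide, its top 235 mm and its underside 205 mm above the bench, reaching from the column to 164 mm from the pivot. Origin on the pivot axis at bench height; the beam runs along its -y axis.
- probe_pivot (a point): Pivot of the probe arm at the height of its top, 235 mm above the bench; the round head about it has 24 mm radius.
- needle_tip (a point): Tip of the needle, 145 mm from the pivot axis, 178 mm above the bench.
- needle: The thin steel needle with its 10 mm wide holder under the arm's far end, between 178 and 206 mm above the bench; origin on the needle's axis at bench height. Not to be touched.
- diluent: White jar with a blue cap, 46 mm wide, 75 mm high, standing in a ring on the sampler's deck behind the arm column; origin at its underside. Leave it.
- rack: Blue and white tube rack with yellow-capped tubes, 100 x 250 mm, 99 mm high over the caps, on the bench at one side of the sampler; origin at the centre of its underside. Leave it.
- tray: White open tray, 200 x 150 x 50 mm, on the bench at the other side; origin at the centre of its underside. Leave it.

How it is judged:
By the outcome, as a careful person would: the job done as asked, in the order asked, and still so for the second after the job is handed in, with the robot touching nothing.
It also fails if it takes over 64 s, if anything falls off the work surface, if the arm or the gripper's body presses on something with over 40 N, if the wrist force passes 120 N, or if a joint passes its speed limit or range.

## Robot

A 6-joint arm with a two-finger parallel gripper is mounted at the origin on the work surface. World frame = base frame: x ahead of the robot, y to its left, z up, the work surface at z = 0. Lengths are in mm, angles in rad, forces in N, time in s.
With the tool pointing down it reaches from about 250 to 850 mm from the base axis. Payload 12.5 kg.
Tool frame: the origin (TCP) lies on the centre line of the jaws, within the pads' length; the fingertips stand 14 mm ahead of it and the grasp point (between the pads) lies 5 mm behind it; z points along the fingers, y is the line along which they close (so a half turn about z gives the same grasp; the last joint's range is limited). The gripper opens to 93 mm and grips with 3 to 60 N. Pads are 15 mm wide; open, the fingers measure 128 mm over their backs; the gripper's body (75 mm by 188 mm) begins 65 mm behind the grasp point.
Start: joints at [1.176, 0.351, 1.652, -0, 1.139, -0.085], TCP at [167.646, 523.812, 232.633] pointing down, gripper open.
Joint ranges: [-2.75, 2.75], [-0.79, 2.1], [0.01, 2.65], [-1.57, 4.71], [0.07, 3.14], [-2.87, 2.87]. Speed limits (rad/s): [2.22, 2.22, 2.79, 3.14, 3.14, 3.14].

## Interface

Orientations are given as a unit quaternion [w, x, y, z].
In Python, from cell import bot gives the robot as it stands. The module is installed in compiled form; this text tells all that it offers.
- The arm moves only by the shell command python3 -m crank 'ROWS'. ROWS is JSON, a list of rows, each a list of 5 numbers: the opening, from 0 (shut) to 1 (fully open), then the shift along the tool's x, y, z in units of 25 mm (1.0 is 25 mm), then the turn about the tool's z in units of 6 degrees (1.0 is 6 degrees). In form: [[gripper, x, y, z, turn], ...]. A call has 1 to 8 rows; each row is the pose to reach, as a shift and turn from the pose commanded when the call began, along the tool's axes at that moment; what a row does not reach only later rows make up. A row lasts 1/12 s, in which the tool goes at most 41.7 mm and 7.16 degrees, less where a joint would pass 70% of its speed; a pose out of reach is approached as far as the arm can. A call with a gripper value outside its range is refused whole. The fingers move at their own pace and stop on an object; the grip force is fixed at half the most. Time passes only in rows, so rows that repeat a pose let the fingers close. It gives the time, the measured TCP pose, the force, the opening and the grip force at its end, in the units of the state.
- bot.state(): the state, without advancing time (a new reading comes with each control period).
- bot.get_image(name): name is "scene" or "top" or "wrist"; returns (picture, depth): 400x640x3 uint8, red, green, blue; 400x640 float32, mm along the optical axis (not along the pixel's ray), 0 where there is no reading.
- bot.camera_model(name): a dict with "vertical_fov" (degrees; the focal length in pixels is half the picture's height over the tangent of half this angle, whatever the lens; pixels are square), "cx", "cy" (the principal point, pixels), "cam_to_world" (4x4, takes a point from camera to world coordinates). Camera axes: x right, y down, z forward; pixel columns grow to the right and rows downward; lengths in mm; the calibration is good to about 2 mm. A picture is of the moment at which its call begins: read the wrist's pose just before it. camera_model takes no time and is no camera call; for the wrist camera it gives the pose at the moment of the call.
- bot.hand_in(): hands the job in; it is judged then, once.
Trained networks look in the newest picture that a camera, given by its name, has taken for a name from the list of things; names that differ only in an ending like _2 or _b are one class to them, and where a whole thing is asked for, a point or a joint stands for the part that bears it (a point fixed in the world has none). Each returns a list of dicts, best first, with "score" (0 to 1); they miss things now and then, are a little off and sometimes report something else, mostly with a low value. They report only what shows in the picture. A call takes as long as a camera call.
- bot.search_frame(camera, target): "rect" ([left, top, right, bottom] in pixels, round what is visible of it).
- bot.mark_of(camera, target): "at" ([column, row] in pixels: a listed point, or the origin of a listed thing).
The state is a dict: "t": time; "q": joint angles; "joint_velocities": joint speeds; "joint_efforts": joint torques, N m; "position": TCP position; "eef_rot": TCP orientation; "wrist_force": force on the tool from outside, world axes, zero at the start; "moment": the same for the moment, N m; "width": opening from 0.0 (shut) to 1.0 (fully open); "grip_force": force on a finger pad.
Only numpy, scipy, OpenCV 4.12 (cv2) and the standard library are available. Lean on these libraries where they do the work, as an engineer would, in place of code of your own. Each camera call takes 0.05 s, during which the arm holds its last target. There are 200 camera calls.

## Working session

There is one attempt and no reset: what is moved stays moved. The work goes in short steps, Python scripts to look and compute and a shell command to move; the robot and the scene stay as the last step left them, time stands still between calls to the robot, and variables do not carry over. Pictures are saved under pics/ and viewed, at most 10 in all, crops included, and the job is handed in when it is done.

```bash
mkdir -p pics
cat > h.py <<'E'
from cell import bot
import numpy as np, cv2
def model(c):
    m=bot.camera_model(c); f=200/np.tan(np.radians(m["vertical_fov"]/2)); return f,m["cx"],m["cy"],np.array(m["cam_to_world"])
def on_z(c,px,z,M=None):
    f,cx,cy,T=M or model(c)
    d=T[:3,:3]@np.array([(px[0]-cx)/f,(px[1]-cy)/f,1]); o=T[:3,3]
    return o+d*(z-o[2])/d[2]
def proj(c,p):
    f,cx,cy,T=model(c); q=T[:3,:3].T@(np.array(p)-T[:3,3]); return [f*q[0]/q[2]+cx,f*q[1]/q[2]+cy]
def save(c,n):
    im,d=bot.get_image(c); cv2.imwrite(f"pics/{n}.png",im[:,:,::-1]); return im,d
E
python3 - <<'E'
from h import *
np.set_printoptions(precision=1,suppress=True)
s=bot.state(); print(s["t"],s["position"],s["eef_rot"],s["width"])
im={}
for c in ["top","scene"]:
    im[c]=save(c,c+"0")[0]
    print(c,model(c)[3][:3,3])
    for n,z in [("load_point",168),("wash_well",120),("carousel_axis",142),("spoke0",142),("spoke1",142),("spoke2",142),("red_cap_top",168),("probe_pivot",235),("needle_tip",178),("diluent",0),("sampler",0)]:
        for r in bot.mark_of(c,n)[:2]: print(n,np.array(r["at"]),round(r["score"],2),on_z(c,r["at"],z))
cv2.imwrite("pics/both.png",cv2.resize(np.vstack([im["top"],im["scene"]])[:,:,::-1],(480,600)))
E
```

```text
0.0 [167.5 523.5 232.1] [-0.   0.2  1.  -0. ] 1.0003020139877938
top [ 305.7  -13.7 1533.3]
load_point [261.  175.1] 0.63 [630.2 195.7 168. ]
load_point [330.  232.1] 0.56 [435.9 -39.  168. ]
wash_well [271.5 244.3] 0.75 [398.7 160.2 120. ]
wash_well [250.2 200.9] 0.39 [549.2 238.1 120. ]
carousel_axis [331.5 206.9] 0.73 [524.7 -44.9 142. ]
spoke0 [346.1 204. ] 0.93 [534.8 -95.  142. ]
spoke0 [322.6 185. ] 0.79 [601.4 -14.3 142. ]
spoke1 [346.1 204. ] 0.93 [534.8 -95.  142. ]
spoke1 [322.6 185. ] 0.79 [601.4 -14.3 142. ]
spoke2 [346.1 204. ] 0.93 [534.8 -95.  142. ]
spoke2 [322.6 185. ] 0.79 [601.4 -14.3 142. ]
red_cap_top [317.9 171.1] 0.42 [644.4   1.7 168. ]
probe_pivot [252.3 201.5] 0.62 [527.5 210.8 235. ]
probe_pivot [333.8 234.3] 0.62 [422.6 -49.7 235. ]
needle_tip [316.8 172.3] 0.39 [637.7   5.4 178. ]
diluent [263.2 175.4] 0.69 [669. 213.   0.]
sampler [312.2 210.9] 0.89 [531.8  24.7   0. ]
sampler [330.5 205.4] 0.56 [552.8 -44.3   0. ]
scene [ 885.6  525.1 1191.4]
load_point [345.3 169.5] 0.77 [428.6 -50.7 168. ]
load_point [295.5 210.5] 0.56 [638.1  -1.5 168. ]
wash_well [388.6 221.3] 0.7 [399.2 154.1 120. ]
carousel_axis [317.3 193.5] 0.61 [542.8 -33.2 142. ]
spoke0 [334.2 196.3] 0.73 [502.8   2.8 142. ]
spoke0 [308.5 176.6] 0.62 [ 534.1 -102.7  142. ]
spoke1 [334.2 196.3] 0.73 [502.8   2.8 142. ]
spoke1 [308.5 176.6] 0.62 [ 534.1 -102.7  142. ]
spoke2 [334.2 196.3] 0.73 [502.8   2.8 142. ]
spoke2 [308.5 176.6] 0.62 [ 534.1 -102.7  142. ]
probe_pivot [369.4 235.2] 0.82 [521.  201.7 235. ]
diluent [331.2 282.3] 0.5 [628.7 195.7   0. ]
sampler [329.9 229.9] 0.55 [534.7  37.3   0. ]
sampler [296.3 209.7] 0.28 [593.5 -89.3   0. ]
```

View pics/top0.png

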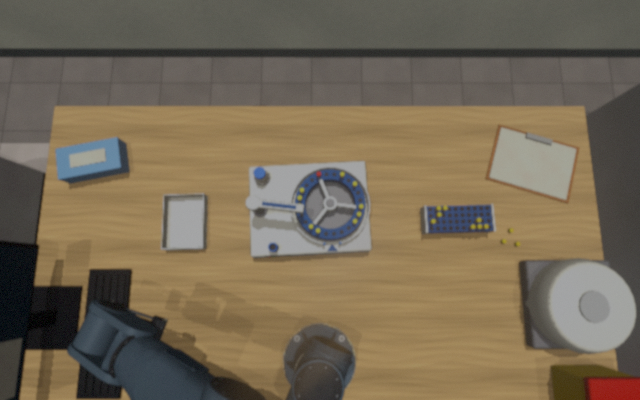

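View pics/scene0.png

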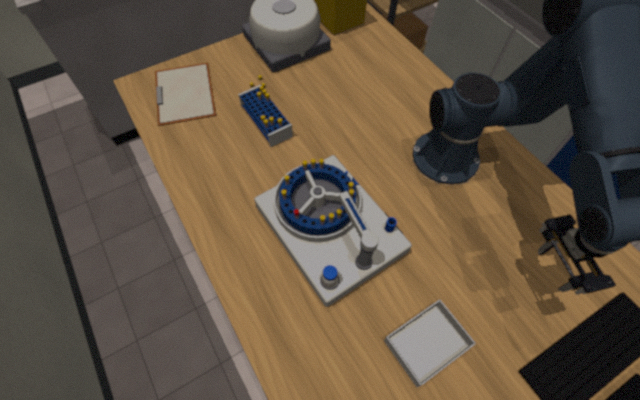

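Top view: front faces the robot; carousel hub ~(331,203), the red cap at ~(319,173) at the back-left, beam from (252,203) to (300,209), well ~(272,246). The scene view agrees. I'll go for a closer look with the wrist camera.

Run:
```python
from h import *
from scipy.spatial.transform import Rotation as Ro
np.set_printoptions(precision=3,suppress=True)
s=bot.state(); q=s["eef_rot"]; R=Ro.from_quat([q[1],q[2],q[3],q[0]]).as_matrix(); print(R)
T=model("wrist")[3]; print(R.T@(T[:3,3]-s["position"]), R.T@T[:3,:3])
for tgt in ([400,80,450],): print(R.T@(np.array(tgt)-s["position"])/25)
```

```text
[[-0.952  0.305  0.   ]
 [ 0.305  0.952 -0.   ]
 [-0.    -0.    -1.   ]]
[  69.722   -0.123 -152.465] [[ 0.    -0.967 -0.254]
 [ 1.     0.     0.   ]
 [-0.    -0.254  0.967]]
[-14.264 -14.074  -8.695]
```

```bash
python3 -m crank '[[0,0,0,-1.6,0],[0,0,0,-3.2,0],[0,-1,-1,-4.8,-1],[0,-2,-2,-6,-2],[0,-3,-3,-7,-3],[0,-4.1,-4.1,-7.5,-3],[0,-5.2,-5,-8,-3],[0,-6,-6,-8.2,-3]]'
```

```text
t: 1.87
position: [264.4, 336.4, 438.7]
eef_rot: [0.001, -0.003, 1.0, 0.001]
wrist_force: [1.4, -0.0, 0.9]
width: 0.476
grip_force: 0.0
```

Run:
```python
from h import *
from scipy.spatial.transform import Rotation as Ro
np.set_printoptions(precision=3,suppress=True)
s=bot.state(); q=s["eef_rot"]; R=Ro.from_quat([q[1],q[2],q[3],q[0]]).as_matrix(); print(s["t"],s["position"],R)
for tgt in ([450,60,500],): print(R.T@(np.array(tgt)-s["position"])/25)
```

```text
1.8667 [264.41  336.401 438.699] [[-1.    -0.005  0.002]
 [-0.005  1.     0.002]
 [-0.002  0.002 -1.   ]]
[ -7.372 -11.09   -2.457]
```

```bash
python3 -m crank '[[0,-1,-1.4,-0.3,0],[0,-2,-2.8,-0.6,0],[0,-3,-4.2,-1,0],[0,-4,-5.6,-1.4,0],[0,-5,-7,-1.8,0],[0,-6,-8.6,-2.2,0],[0,-7.2,-10.4,-2.4,0],[0,-7.2,-11,-2.4,0]]'
python3 -m crank '[[0,0,0,0,0],[0,0,0,0,0]]'
cat > look.py <<'E'
from h import *
import sys
np.set_printoptions(precision=1,suppress=True)
s=bot.state(); print(s["t"],s["position"])
M=model("wrist"); im,d=save("wrist",sys.argv[1]); np.save("d.npy",d)
for n,z in [("load_point",168),("wash_well",120),("carousel_axis",142),("spoke0",142),("spoke1",142),("spoke2",142),("red_cap_top",168),("probe_pivot",235),("needle_tip",178),("diluent",0)]:
    for r in bot.mark_of("wrist",n)[:3 if "spoke" in n else 1]: print(n,np.array(r["at"]),round(r["score"],2),on_z("wrist",r["at"],z,M))
E
python3 look.py w1
```

```text
t: 2.53
position: [445.2, 63.5, 497.4]
eef_rot: [0.0, -0.002, 1.0, 0.0]
wrist_force: [1.6, 0.9, -0.8]
width: 0.008
grip_force: 0.0
t: 2.7
position: [444.6, 63.8, 496.7]
eef_rot: [-0.0, -0.0, 1.0, 0.0]
wrist_force: [0.4, 1.3, -0.5]
width: 0.005
grip_force: 0.0
2.7 [444.6  63.8 496.7]
load_point [242.5 159.1] 0.94 [438. -48. 168.]
wash_well [372.4 127.5] 0.71 [392.4 156.6 120. ]
carousel_axis [255.5 215. ] 0.66 [535.6 -37.6 142. ]
spoke0 [274.  190.6] 0.98 [493.4  -5.1 142. ]
spoke0 [269.4 252.4] 0.66 [603.8 -16.7 142. ]
spoke1 [274.  190.6] 0.98 [493.4  -5.1 142. ]
spoke1 [269.4 252.4] 0.66 [603.8 -16.7 142. ]
spoke2 [274.  190.6] 0.98 [493.4  -5.1 142. ]
spoke2 [269.4 252.4] 0.66 [603.8 -16.7 142. ]
probe_pivot [422.1 226.9] 0.79 [523.3 211.7 235. ]
diluent [387.7 257. ] 0.56 [678.8 225.    0. ]
```

View pics/w1.png

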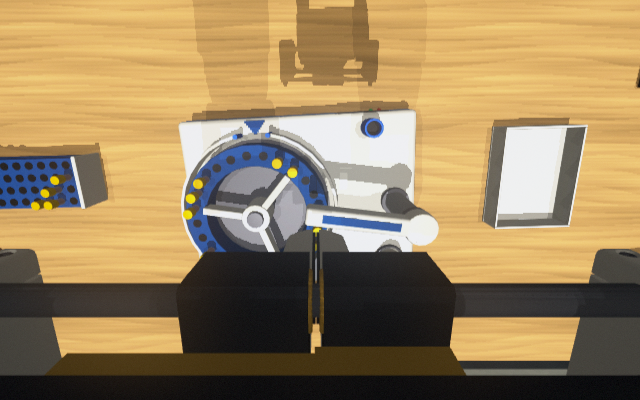

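Wrist view (top of picture = front): hub (255,219), arrow (255,127) and posts, well (372,127), pivot (422,227), beam end (308,217), three spokes; the red cap is hidden by the hand. Now fitting the geometry from depth.

```bash
cat > fit.py <<'E'
from h import *
from scipy.optimize import least_squares
np.set_printoptions(precision=1,suppress=True)
def cloud(c):
    M=model(c); im,d=bot.get_image(c); f,cx,cy,T=M
    v,u=np.mgrid[:400,:640]; P=np.stack([(u-cx)/f*d,(v-cy)/f*d,d],-1)@T[:3,:3].T+T[:3,3]; P[d==0]=np.nan
    return im,P
def circ(p):
    x=least_squares(lambda a:np.hypot(p[:,0]-a[0],p[:,1]-a[1])-a[2],[*p.mean(0)[:2],100],loss="soft_l1",f_scale=2).x; return x
E
python3 - <<'E'
from fit import *
im,P=cloud("wrist")
print(P[219,256],P[180,400],P[300-60,590],P[90,150],P[128,225],P[227,422])
hsv=cv2.cvtColor(im,cv2.COLOR_RGB2HSV).astype(int)
blue=(abs(hsv[...,0]-112)<14)&(hsv[...,1]>120)
ring=blue&(abs(P[...,2]-130)<8)&(P[...,1]<90)
p=P[ring]; print(len(p),p[:,2].mean(),p.min(0),p.max(0))
x=least_squares(lambda a:np.clip(np.maximum(np.hypot(p[:,0]-a[0],p[:,1]-a[1])-123,87-np.hypot(p[:,0]-a[0],p[:,1]-a[1])),0,6),[535,-38]).x;print("axis",x)
hub=P[abs(P[...,2]-152)<4]; hub=hub[np.hypot(*(hub[:,:2]-x).T)<30]; print("hub",len(hub),(hub.min(0)+hub.max(0))/2)
b=P[(abs(P[...,2]-235)<8)&(P[...,1]<300)&(P[...,0]<600)&(P[...,1]>0)]
print("beam",len(b),b.min(0),b.max(0)); far=b[b[:,1]<170]; a=np.polyfit(far[:,1],far[:,0],1);print("beam line x=",a[0],"*y+",a[1], far[:,2].mean())
head=b[b[:,1]>195];print(head.min(0),head.max(0))
w=P[blue&(abs(P[...,2]-120)<10)&(P[...,1]>100)&(P[...,0]<440)];print("well",len(w),(w.min(0)+w.max(0))/2,w.min(0),w.max(0))
deck=P[abs(P[...,2]-70)<5]; print("deck",np.median(deck[:,2]),deck.min(0),deck.max(0))
r=cv2.minAreaRect(deck[:,:2].astype(np.float32)); print(r)
imt,Pt=cloud("top")
red=(imt[...,0]>140)&(imt[...,1]<70)&(imt[...,2]<70); red[:,400:]=False;vv,uu=np.nonzero(red);print("red px",len(uu),uu.mean(),vv.mean(),on_z("top",[uu.mean(),vv.mean()],164))
print("hub top cam",on_z("top",[331,203],150), "deck z top",np.nanmedian(Pt[165:180,275:300,2]))
E
```

```text
[539.5 -32.8 152.1] [488.3 223.1  71.8] [634.7 670.9   0.5] [ 326.4 -258.     0.8] [395.4 -96.8  71.7] [522.2 213.7 235.7]
2851 130.4838523506012 [ 419.9 -159.1  126.1] [608.5  82.  134. ]
axis [541.1 -37.7]
hub 209 [541.1 -38.1 151.7]
beam 2735 [496.8  48.3 227. ] [551.2 234.5 239. ]
beam line x= 0.11424002157891622 *y+ 501.9196562227136 235.2327735297841
[504.5 195.  227. ] [551.2 234.5 239. ]
well 118 [392.5 157.8 117.5] [378.  142.9 112.6] [406.9 172.7 122.4]
deck 70.21684771703883 [ 364.3 -540.4   65. ] [645.5 254.3  74.9]
((509.40771484375, -145.49349975585938), (270.60308837890625, 791.7572631835938), 1.7561131715774536)
red px 7 318.0 173.28571428571428 [637.7   1.4 164. ]
hub top cam [537. -43. 150.] deck z top 72.6119281516128
```

```bash
python3 -m crank '[[0,-1.2,0.5,1,0.3],[0,-2.4,1,2,0.6],[0,-3.6,1.5,3.4,1.1],[0,-4.8,2.1,4.9,1.1],[0,-4.8,2.1,6.4,1.1],[0,-4.8,2.1,7.9,1.1],[0,-4.8,2.1,9.4,1.1],[0,-4.8,2.1,10.4,1.1]]'
python3 -m crank '[[0,0,0,0.25,0],[0,0,0,0.45,0]]'
cat > plan.py <<'E'
from h import *
from scipy.spatial.transform import Rotation as Ro
def rows(W,z):  # W: (x,y,yaw of tool y axis in world deg or None)
    s=bot.state(); q=s["eef_rot"]; R=Ro.from_quat([q[1],q[2],q[3],q[0]]).as_matrix()
    a0=np.degrees(np.arctan2(R[1,1],R[0,1])); print(s["t"],np.round(s["position"],1),"yaw",round(a0,1),"q6",round(s["q"][5],2),"F",np.round(s["wrist_force"],1))
    for x,y,a in W:
        d=R.T@(np.array([x,y,z])-s["position"])/25; t=0 if a is None else -((a-a0+180)%360-180)/6
        print(np.round([*d,t],2).tolist())
E
python3 - <<'E'
from plan import *
pv=np.array([528,210.5])
W=[]
for al in np.linspace(-96.5,-158.6,17):
    a=np.radians(al);u=np.array([np.cos(a),np.sin(a)]);n=np.array([-u[1],u[0]])
    W.append((*(pv+90*u+20.5*n),al+180))
rows(W,225)
E
```

```text
t: 4.02
position: [562.4, 118.3, 232.4]
eef_rot: [-0.002, 0.055, 0.998, -0.0]
wrist_force: [-0.6, 0.1, -0.4]
width: 0.003
grip_force: 0.0
t: 4.18
position: [563.8, 118.4, 225.1]
eef_rot: [-0.001, 0.055, 0.998, -0.0]
wrist_force: [0.4, 0.1, 0.3]
width: 0.003
grip_force: 0.0
4.1833 [563.8 118.4 225.1] yaw 83.6 q6 -1.33 F [0.4 0.1 0.3]
[1.02, -0.1, 0.0, 0.02]
[1.26, -0.14, 0.01, 0.67]
[1.51, -0.17, 0.01, 1.32]
[1.76, -0.19, 0.01, 1.97]
[2.01, -0.18, 0.01, 2.61]
[2.26, -0.16, 0.01, 3.26]
[2.51, -0.12, 0.01, 3.91]
[2.75, -0.07, 0.01, 4.55]
[2.99, 0.0, 0.01, 5.2]
[3.23, 0.09, 0.01, 5.85]
[3.46, 0.19, 0.01, 6.49]
[3.68, 0.31, 0.01, 7.14]
[3.89, 0.44, 0.01, 7.79]
[4.09, 0.59, 0.01, 8.43]
[4.28, 0.75, 0.01, 9.08]
[4.47, 0.92, 0.01, 9.73]
[4.63, 1.1, 0.01, 10.37]
```

```bash
python3 -m crank '[[0,0.5,-0.05,0,0],[0,1.02,-0.1,0,0],[0,1.26,-0.14,0,0.67],[0,1.51,-0.17,0,1.32],[0,1.76,-0.19,0,1.97],[0,2.01,-0.18,0,2.6],[0,2.26,-0.16,0,3.26],[0,2.51,-0.12,0,3.9]]'
cat > arc.py <<'E'
from plan import *
import sys
pv=np.array([528,210.5]); W=[]
for al in np.linspace(float(sys.argv[1]),float(sys.argv[2]),int(sys.argv[3])):
    a=np.radians(al);u=np.array([np.cos(a),np.sin(a)]);n=np.array([-u[1],u[0]])
    W.append((*(pv+90*u+20.5*n),al+180))
rows(W,225)
E
python3 arc.py -123 -150 8
```

```text
t: 4.85
position: [502.2, 122.3, 228.0]
eef_rot: [0.002, 0.258, 0.966, 0.001]
wrist_force: [-0.4, -0.8, 0.4]
width: 0.008
grip_force: 0.6
4.85 [502.2 122.3 228. ] yaw 60.0 q6 -0.9 F [-0.4 -0.8  0.4]
[0.24, -0.06, 0.12, 0.51]
[0.49, -0.1, 0.12, 1.15]
[0.73, -0.12, 0.12, 1.79]
[0.98, -0.12, 0.12, 2.44]
[1.23, -0.1, 0.12, 3.08]
[1.48, -0.07, 0.12, 3.72]
[1.72, -0.02, 0.12, 4.36]
[1.96, 0.05, 0.11, 5.01]
```

```bash
python3 -m crank '[[0,0.24,-0.06,0,0.5],[0,0.49,-0.1,0,1.15],[0,0.73,-0.12,0,1.8],[0,0.98,-0.12,0,2.44],[0,1.23,-0.1,0,3.08],[0,1.48,-0.07,0,3.7],[0,1.48,-0.07,0,3.7],[0,1.48,-0.07,0,3.7]]'
python3 look.py w2 | grep -E "\[|well|needle|pivot"
python3 - <<'E'
from fit import *
im,P=cloud("wrist")
b=P[(abs(P[...,2]-235)<6)&(P[...,1]<230)&(P[...,0]<560)&(P[...,1]>100)&(P[...,0]>350)]
print(len(b),b.min(0),b.max(0))
E
python3 arc.py -146 -158.6 5
```

```text
t: 5.52
position: [469.0, 139.4, 227.3]
eef_rot: [0.001, 0.437, 0.9, 0.001]
wrist_force: [0.0, 0.3, 0.2]
width: 0.002
grip_force: 0.0
5.5167 [469.  139.4 227.3]
load_point [141.1 366. ] 0.79 [436.1 -45.4 168. ]
wash_well [255.6 127.1] 0.61 [393.8 158.  120. ]
probe_pivot [502.8 220.3] 0.71 [527.4 212.1 235. ]
22595 [390.6 106.1 229. ] [550.7 230.  241. ]
6.1167 [468.2 139.2 225.6] yaw 38.1 q6 -0.47 F [-0.3 -0.1  0.6]
[0.21, -0.01, 0.02, 0.68]
[0.41, -0.03, 0.02, 1.2]
[0.61, -0.05, 0.02, 1.73]
[0.82, -0.05, 0.02, 2.25]
[1.02, -0.04, 0.02, 2.78]
```

View pics/w2.png

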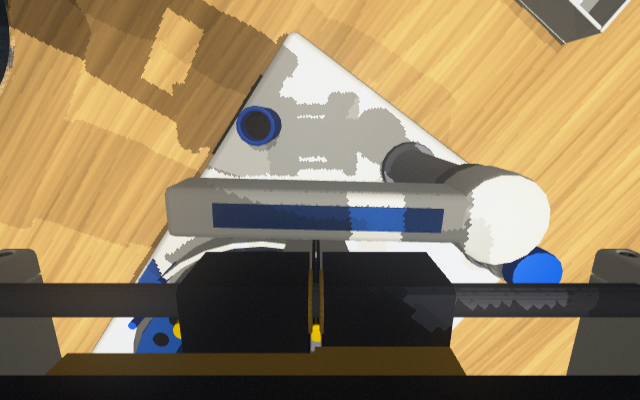

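Wrist view: beam from (170,207) to the head (505,220), well at (258,125); the finger is right behind the beam. Continuing, with a measure of the beam's direction from depth.

```bash
python3 -m crank '[[0,0.21,-0.01,0,0.68],[0,0.41,-0.03,0,1.2],[0,0.61,-0.05,0,1.73],[0,0.75,-0.05,0,2.05],[0,0.75,-0.05,0,2.05]]'
cat > swing.py <<'E'
from fit import *
im,P=cloud("wrist"); pv=np.array([528,210.5]); w=np.array([392.5,157.8])
b=P[(abs(P[...,2]-235)<4)][:,:2]; r=np.hypot(*(b-pv).T); head=b[(r<24)]; beam=b[(r>40)&(r<170)]
beam=beam[(beam[:,0]<535)&(beam[:,1]<215)]
hsv=cv2.cvtColor(im,cv2.COLOR_RGB2HSV).astype(int)
q=P[(abs(hsv[...,0]-112)<14)&(hsv[...,1]>120)&(abs(P[...,2]-120)<4)];q=q[np.hypot(q[:,0]-392,q[:,1]-158)<25]
if len(q)>30: print("well",len(q),(q.min(0)+q.max(0))/2)
vx,vy,x0,y0=cv2.fitLine(beam.astype(np.float32),cv2.DIST_HUBER,0,.01,.01).ravel()
if vx>0: vx,vy=-vx,-vy
al=np.degrees(np.arctan2(vy,vx)); d=np.array([vx,vy]); p=np.array([x0,y0]); 
print("alpha",al,"ext",((beam-pv)@d).max(),"pivot offset from line",np.cross(pv-p,d),"well lateral offset from line",np.cross(w-p,d),"needle",p+d*(145-(p-pv)@d))
E
python3 swing.py; python3 arc.py -156 -160 3
```

```text
t: 6.53
position: [455.3, 153.5, 225.6]
eef_rot: [-0.0, 0.532, 0.847, -0.0]
wrist_force: [-0.5, 0.2, 0.2]
width: 0.002
grip_force: 0.0
well 492 [393.  158.9 119.6]
alpha -155.01657 ext 163.03987789599793 pivot offset from line -2.4749883274944295 well lateral offset from line 6.985382460483754 needle [395.5 151.5]
6.5833 [455.6 153.3 225.7] yaw 25.8 q6 -0.22 F [-0.5 -0.4 -0.4]
[0.09, -0.02, 0.03, 0.3]
[0.22, -0.04, 0.03, 0.64]
[0.35, -0.06, 0.03, 0.97]swing.py:11: DeprecationWarning: Arrays of 2-dimensional vectors are deprecated. Use arrays of 3-dimensional vectors instead. (deprecated in NumPy 2.0)
  print("alpha",al,"ext",((beam-pv)@d).max(),"pivot offset from line",np.cross(pv-p,d),"well lateral offset from line",np.cross(w-p,d),"needle",p+d*(145-(p-pv)@d))
```

```bash
python3 -m crank '[[0,0.09,-0.02,0,0.3],[0,0.18,-0.03,0,0.58],[0,0.18,-0.03,0,0.58]]'
python3 -W ignore swing.py
```

```text
t: 6.83
position: [453.0, 156.9, 225.6]
eef_rot: [0.0, 0.557, 0.83, -0.0]
wrist_force: [0.2, -0.1, -0.3]
width: 0.008
grip_force: 0.0
well 357 [393.  160.5 119.2]
alpha -157.38362 ext 162.8781389106433 pivot offset from line -2.733325299214812 well lateral offset from line 0.7270749036555681 needle [393.1 157.3]
```

```bash
python3 -m crank '[[0,0.05,0,0,0],[0,0.05,0,0,0],[0,-0.6,0,0,0],[0,-1.5,0,-0.5,0],[0,-2.4,-0.1,-2,-1],[0,-3.4,-0.3,-3.5,-2],[0,-4.4,-0.4,-5,-3],[0,-5.4,-0.5,-6.5,-4]]'
python3 - <<'E'
from plan import *
rows([(510,-30,90)],500)
E
```

```text
t: 7.55
position: [490.4, 33.0, 379.4]
eef_rot: [0.0, 0.37, 0.929, 0.0]
wrist_force: [0.3, -0.1, -0.3]
width: 0.005
grip_force: 0.0
7.55 [490.4  33.  379.4] yaw 46.6 q6 -0.84 F [ 0.3 -0.1 -0.3]
[-2.3, -1.29, -4.82, -7.23]
```

```bash
python3 -m crank '[[0,-0.7,-0.3,-1.3,-1.1],[0,-1.4,-0.7,-2.6,-2.2],[0,-2,-1.1,-3.8,-3.3],[0,-2.3,-1.3,-4.8,-4.4],[0,-2.3,-1.3,-4.8,-5.5],[0,-2.3,-1.3,-4.8,-6.6],[0,-2.3,-1.3,-4.8,-7.2],[0,-2.3,-1.3,-4.8,-7.2]]'
python3 look.py w3; python3 -W ignore swing.py
cat > car.py <<'E'
from fit import *
im,P=cloud("wrist"); ax=np.array([541,-38])
hsv=cv2.cvtColor(im,cv2.COLOR_RGB2HSV).astype(int)
p=P[(abs(hsv[...,0]-112)<14)&(hsv[...,1]>120)&(abs(P[...,2]-130)<5)&(P[...,1]<90)&(P[...,1]>-170)][:,:2]
x=least_squares(lambda a:np.clip(np.maximum(np.hypot(*(p-a).T)-123,87-np.hypot(*(p-a).T)),0,6),ax).x
h=P[abs(P[...,2]-152)<3]; h=h[np.hypot(*(h[:,:2]-ax).T)<26]
print("ring axis",x,"hub",(h.min(0)+h.max(0))[:2]/2)
s=P[abs(P[...,2]-142)<4][:,:2]-x; r=np.hypot(*s.T); s=s[(r>32)&(r<84)]
ph=np.arctan2(s[:,1],s[:,0]); print("spokes n",len(s),"phase mod120",np.degrees(np.angle(np.mean(np.exp(3j*ph))))/3)
red=((hsv[...,0]<6)|(hsv[...,0]>174))&(hsv[...,1]>170)&(hsv[...,2]>90)
c=P[red&(abs(P[...,2]-168)<3)]; 
if len(c): m=(c.min(0)+c.max(0))/2; print("red",len(c),m,c.mean(0),"ang",np.degrees(np.arctan2(m[1]-x[1],m[0]-x[0])),"r",np.hypot(*(m[:2]-x)))
posts=P[(abs(hsv[...,0]-112)<14)&(hsv[...,1]>120)&(abs(P[...,2]-112)<4)]
R=np.hypot(*(posts[:,:2]-x).T); k=posts[(R>130)&(R<152)&(posts[:,0]<430)]
for g in (k[k[:,1]<-43.5],k[k[:,1]>-43.5]):
    if len(g): m=(g.min(0)+g.max(0))/2; print("post",len(g),m,"ang",np.degrees(np.arctan2(m[1]-x[1],m[0]-x[0])))
E
python3 car.py
```

```text
t: 8.22
position: [509.7, -29.3, 497.5]
eef_rot: [0.0, 0.003, 1.0, 0.0]
wrist_force: [-0.5, 0.9, -0.3]
width: 0.003
grip_force: 0.0
8.2167 [509.7 -29.3 497.5]
load_point [308.  115.6] 0.6 [439.  -40.3 168. ]
wash_well [431.9  85.6] 0.8 [394.  155.9 120. ]
carousel_axis [309.  180.1] 0.84 [541.2 -40.4 142. ]
spoke0 [274.6 176.8] 0.96 [535.3 -96.6 142. ]
spoke0 [323.3 213.9] 0.74 [599.3 -17.  142. ]
spoke1 [274.6 176.8] 0.96 [535.3 -96.6 142. ]
spoke1 [323.3 213.9] 0.74 [599.3 -17.  142. ]
spoke2 [274.6 176.8] 0.96 [535.3 -96.6 142. ]
spoke2 [323.3 213.9] 0.74 [599.3 -17.  142. ]
probe_pivot [494.8 179.6] 0.64 [523.4 210.4 235. ]
needle_tip [494.3 180.2] 0.58 [535.8 242.7 178. ]
diluent [442.3 228.4] 0.84 [678.5 246.5   0. ]
well 112 [392.9 157.6 120.1]
alpha -158.47194 ext 163.10066947979726 pivot offset from line 1.7484296789943983 well lateral offset from line 2.447524984794846 needle [393.8 155.7]
ring axis [541.  -38.1] hub [540.9 -38.7]
spokes n 704 phase mod120 21.875133819120123
post 19 [408.4 -71.8 111.1] ang -165.72190615847106
post 18 [405.1 -18.  112.8] ang 171.6138182600059
```

View pics/w3.png

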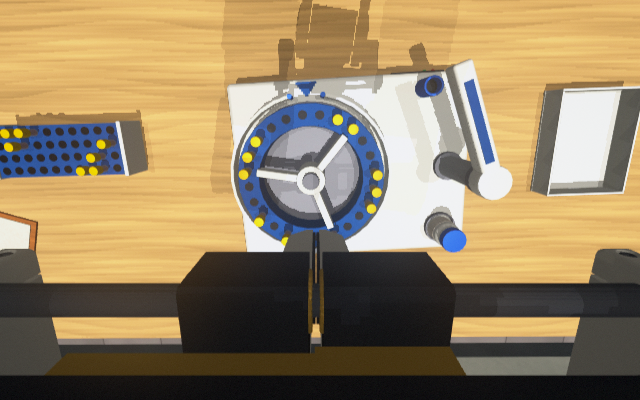

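Wrist view: the needle end of the arm is at the well (beam end ~(465,70), well (431,86)); hub (311,180), spokes at 22/142/262°, gap posts at (291,97),(322,95); no red cap visible other than the place hidden by the hand at the back (agreeing with top view: 22°). Turn needed: +161°.

```bash
python3 -m crank '[[0,-0.7,0.8,1.2,0],[0,-1.45,1.85,2.6,0],[0,-1.45,1.85,4.1,0],[0,-1.45,1.85,5.6,0],[0,-1.45,1.85,7.1,0],[0,-1.45,1.85,8.6,0],[0,-1.45,1.85,10.1,0],[0,-1.45,1.85,11.5,0]]'
cat > push.py <<'E'
from plan import *
import sys
ax=np.array([541,-38]); W=[]
for f in np.linspace(float(sys.argv[1]),float(sys.argv[2]),int(sys.argv[3])):
    a=np.radians(f);u=np.array([np.cos(a),np.sin(a)]);n=np.array([-u[1],u[0]])
    W.append((*(ax+50*u-(6+7.5*abs(n[0])+17.5*abs(n[1]))*n),90))
rows(W,135)
E
python3 - <<'E'
from plan import *
rows([(546,17,90)],135)
E
```

```text
t: 9.53
position: [545.9, 16.8, 208.2]
eef_rot: [-0.0, 0.005, 1.0, 0.0]
wrist_force: [0.8, -1.0, -0.4]
width: 0.004
grip_force: 0.0
9.5333 [545.9  16.8 208.2] yaw 89.5 q6 -1.62 F [ 0.8 -1.  -0.4]
[-0.0, 0.01, 2.93, -0.09]
```

```bash
python3 -m crank '[[0,0,0,1.2,-0.1],[0,0,0,2.2,-0.1],[0,0,0,2.9,-0.1],[0,0,0,2.93,-0.1]]'
python3 push.py 137 299 37
```

```text
t: 9.87
position: [544.6, 16.8, 133.5]
eef_rot: [-0.003, -0.001, 1.0, 0.0]
wrist_force: [0.3, -0.2, 0.4]
width: 0.004
grip_force: 0.0
9.8667 [544.6  16.8 133.5] yaw 90.1 q6 -1.63 F [ 0.3 -0.2  0.4]
[0.96, -0.13, -0.05, 0.01]
[1.1, -0.18, -0.05, 0.01]
[1.25, -0.25, -0.05, 0.01]
[1.4, -0.34, -0.05, 0.01]
[1.54, -0.44, -0.05, 0.01]
[1.67, -0.55, -0.05, 0.01]
[1.79, -0.68, -0.05, 0.01]
[1.91, -0.83, -0.05, 0.01]
[2.01, -0.98, -0.05, 0.01]
[2.1, -1.15, -0.05, 0.01]
[2.18, -1.31, -0.05, 0.01]
[2.24, -1.45, -0.05, 0.01]
[2.3, -1.6, -0.05, 0.01]
[2.34, -1.77, -0.05, 0.01]
[2.37, -1.93, -0.05, 0.01]
[2.38, -2.11, -0.05, 0.01]
[2.38, -2.29, -0.05, 0.01]
[2.36, -2.47, -0.05, 0.01]
[2.33, -2.65, -0.05, 0.01]
[2.27, -2.83, -0.05, 0.01]
[2.2, -3.01, -0.05, 0.01]
[2.11, -3.19, -0.05, 0.01]
[2.0, -3.36, -0.05, 0.01]
[1.87, -3.51, -0.05, 0.01]
[1.73, -3.66, -0.05, 0.01]
[1.57, -3.8, -0.05, 0.01]
[1.39, -3.91, -0.05, 0.01]
[1.21, -4.02, -0.05, 0.01]
[1.01, -4.1, -0.05, 0.01]
[0.81, -4.16, -0.06, 0.01]
[0.64, -4.21, -0.06, 0.01]
[0.54, -4.25, -0.06, 0.01]
[0.42, -4.28, -0.06, 0.01]
[0.31, -4.31, -0.06, 0.01]
[0.18, -4.33, -0.06, 0.01]
[0.05, -4.35, -0.06, 0.01]
[-0.08, -4.35, -0.06, 0.01]
```

```bash
python3 -m crank '[[0,0.25,-0.03,0,0],[0,0.5,-0.06,0,0],[0,0.75,-0.1,0,0],[0,0.96,-0.13,0,0],[0,1.1,-0.18,0,0],[0,1.25,-0.25,0,0],[0,1.4,-0.34,0,0],[0,1.54,-0.44,0,0]]'
python3 push.py 159 299 32 | head -16
```

```text
t: 10.53
position: [509.4, 5.6, 137.8]
eef_rot: [0.003, -0.001, 1.0, 0.0]
wrist_force: [7.7, 2.9, 0.5]
width: 0.007
grip_force: 2.8
10.5333 [509.4   5.6 137.8] yaw 90.1 q6 -1.65 F [7.7 2.9 0.5]
[0.25, -0.09, 0.11, 0.01]
[0.37, -0.22, 0.11, 0.01]
[0.49, -0.36, 0.11, 0.01]
[0.59, -0.52, 0.11, 0.01]
[0.69, -0.69, 0.11, 0.01]
[0.76, -0.85, 0.11, 0.01]
[0.83, -0.99, 0.11, 0.01]
[0.88, -1.15, 0.11, 0.01]
[0.93, -1.31, 0.11, 0.01]
[0.96, -1.47, 0.11, 0.01]
[0.97, -1.65, 0.11, 0.01]
[0.97, -1.83, 0.11, 0.01]
[0.95, -2.01, 0.11, 0.01]
[0.92, -2.19, 0.11, 0.01]
[0.87, -2.38, 0.11, 0.01]
```

```bash
python3 -m crank '[[0,0.13,-0.11,0,0],[0,0.25,-0.24,0,0],[0,0.37,-0.39,0,0],[0,0.47,-0.54,0,0],[0,0.56,-0.71,0,0],[0,0.64,-0.87,0,0],[0,0.7,-1.01,0,0],[0,0.76,-1.16,0,0]]'
python3 -m crank '[[0,0.04,-0.17,0,0],[0,0.07,-0.33,0,0],[0,0.08,-0.51,0,0],[0,0.08,-0.69,0,0],[0,0.06,-0.87,0,0],[0,0.03,-1.05,0,0],[0,-0.03,-1.23,0,0],[0,-0.1,-1.41,0,0]]'
python3 car.py; python3 push.py 230 299 16
```

```text
t: 11.2
position: [489.9, -23.0, 137.6]
eef_rot: [0.002, -0.0, 1.0, 0.0]
wrist_force: [3.3, 6.5, 0.5]
width: 0.002
grip_force: 3.2
t: 11.87
position: [491.2, -58.1, 137.0]
eef_rot: [-0.0, -0.001, 1.0, 0.001]
wrist_force: [-0.3, 6.3, 0.3]
width: 0.004
grip_force: 2.6
11.9167 [491.5 -58.9 137. ] yaw 90.1 q6 -1.79 F [-0.4 -1.   0.6]
[0.01, -0.1, 0.08, 0.01]
[-0.09, -0.28, 0.08, 0.01]
[-0.22, -0.44, 0.08, 0.01]
[-0.36, -0.6, 0.08, 0.01]
[-0.52, -0.74, 0.08, 0.01]
[-0.69, -0.86, 0.08, 0.01]
[-0.88, -0.97, 0.08, 0.01]
[-1.08, -1.06, 0.08, 0.01]
[-1.29, -1.13, 0.08, 0.01]
[-1.47, -1.18, 0.08, 0.01]
[-1.58, -1.22, 0.08, 0.01]
[-1.69, -1.25, 0.08, 0.01]
[-1.81, -1.28, 0.08, 0.01]
[-1.94, -1.3, 0.08, 0.01]
[-2.07, -1.32, 0.08, 0.01]
[-2.21, -1.32, 0.08, 0.01]Traceback (most recent call last):
  File "car.py", line 7, in <module>
    print("ring axis",x,"hub",(h.min(0)+h.max(0))[:2]/2)
                               ~~~~~^^^
    return umr_minimum(a, axis, None, out, keepdims, initial, where)
ValueError: zero-size array to reduction operation minimum which has no identity
```

```bash
python3 -m crank '[[0,0,-0.1,0,0],[0,-0.09,-0.28,0,0],[0,-0.22,-0.44,0,0],[0,-0.36,-0.6,0,0],[0,-0.52,-0.74,0,0],[0,-0.69,-0.86,0,0],[0,-0.88,-0.97,0,0],[0,-1.08,-1.06,0,0]]'
python3 -m crank '[[0,-0.2,-0.07,0,0],[0,-0.38,-0.12,0,0],[0,-0.49,-0.16,0,0],[0,-0.6,-0.19,0,0],[0,-0.6,-0.19,0,0]]'
python3 push.py 280 304 13
python3 - <<'E'
from h import *
im,_=bot.get_image("top"); cv2.imwrite("pics/t2.png",cv2.resize(im[150:270,235:385,::-1],(750,600),interpolation=cv2.INTER_CUBIC))
M=model("wrist"); im,_=save("wrist","w4")
E
```

```text
t: 12.58
position: [517.5, -84.6, 136.5]
eef_rot: [-0.001, -0.001, 1.0, 0.001]
wrist_force: [-3.4, 4.7, 0.7]
width: 0.005
grip_force: 2.2
t: 13.0
position: [532.6, -89.5, 136.4]
eef_rot: [-0.001, -0.001, 1.0, 0.0]
wrist_force: [-2.9, 2.3, -1.0]
width: 0.003
grip_force: 1.6
13.0 [532.6 -89.5 136.4] yaw 90.1 q6 -1.83 F [-2.9  2.3 -1. ]
[-0.04, -0.02, 0.06, 0.01]
[-0.09, -0.04, 0.06, 0.01]
[-0.14, -0.05, 0.06, 0.01]
[-0.2, -0.06, 0.06, 0.01]
[-0.25, -0.07, 0.05, 0.01]
[-0.31, -0.08, 0.05, 0.01]
[-0.36, -0.09, 0.05, 0.01]
[-0.42, -0.09, 0.05, 0.01]
[-0.48, -0.09, 0.05, 0.01]
[-0.54, -0.1, 0.05, 0.01]
[-0.6, -0.1, 0.05, 0.01]
[-0.66, -0.09, 0.05, 0.01]
[-0.73, -0.09, 0.05, 0.01]
```

View pics/w4.png

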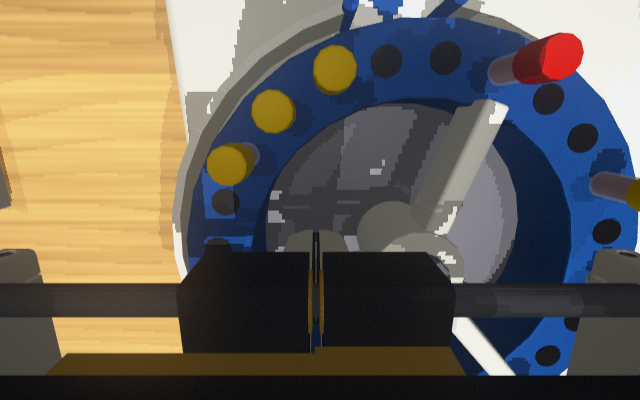

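Red cap at (560,57), spoke 1 points at it; posts at (348,12) and (445,8) top edge. Measure its angle.

```bash
cat > red.py <<'E'
from fit import *
im,P=cloud("wrist"); x=np.array([541,-38.2])
hsv=cv2.cvtColor(im,cv2.COLOR_RGB2HSV).astype(int)
red=((hsv[...,0]<6)|(hsv[...,0]>174))&(hsv[...,1]>150)&(hsv[...,2]>80)
c=P[red&(abs(P[...,2]-168)<2.5)]; m=(c.min(0)+c.max(0))/2
print("red",len(c),c.min(0),c.max(0),"mid",m,"ang",np.degrees(np.arctan2(m[1]-x[1],m[0]-x[0]))%360,"r",np.hypot(*(m[:2]-x)))
k=P[abs(P[...,2]-142)<2.5][:,:2]-x; a=np.degrees(np.arctan2(k[:,1],k[:,0]))%360; r=np.hypot(*k.T); k=k[(r>35)&(r<85)&(a>130)&(a<210)]
vx,vy,x0,y0=cv2.fitLine(k.astype(np.float32),cv2.DIST_HUBER,0,.01,.01).ravel(); print("spoke1 n",len(k),"dir",np.degrees(np.arctan2(vy,vx))%180,"mean ang",np.degrees(np.arctan2(k[:,1].mean(),k[:,0].mean()))%360)
E
python3 red.py
```

```text
red 1722 [434.5 -11.6 165.5] [450.2   5.4 170.3] mid [442.3  -3.1 167.9] ang 160.4067350475988 r 104.71755616961396
spoke1 n 2824 dir 160.30356 mean ang 161.18933677689157
```

```bash
python3 -m crank '[[0,-0.12,-0.05,0,0],[0,-0.23,-0.07,0,0],[0,-0.34,-0.09,0,0],[0,-0.45,-0.1,0,0],[0,-0.54,-0.1,0,0],[0,-0.6,-0.1,0,0],[0,-0.6,-0.1,0,0]]'
python3 red.py; python3 push.py 300 304 5
```

```text
t: 13.73
position: [547.9, -92.3, 136.5]
eef_rot: [-0.001, -0.001, 1.0, 0.0]
wrist_force: [-4.0, 1.0, -0.8]
width: 0.005
grip_force: 1.8
red 559 [439.2 -45.3 165.5] [444.5 -30.3 170.2] mid [441.9 -37.8 167.8] ang 179.7551986927026 r 99.11640909887512
spoke1 n 3044 dir 179.65192 mean ang 180.364806031008
13.7833 [547.9 -92.3 136.5] yaw 90.1 q6 -1.82 F [-4.2  1.  -0.4]
[0.01, 0.02, 0.06, 0.01]
[-0.02, 0.02, 0.06, 0.01]
[-0.05, 0.02, 0.06, 0.01]
[-0.08, 0.02, 0.06, 0.01]
[-0.11, 0.02, 0.06, 0.01]
```

```bash
python3 -m crank '[[0,-0.05,0,0,0],[0,-0.1,0,0,0],[0,-0.1,0,0,0],[0,-0.1,0,0,0]]'
python3 red.py
```

```text
t: 14.12
position: [550.4, -92.3, 136.6]
eef_rot: [-0.001, -0.001, 1.0, 0.0]
wrist_force: [-4.8, 0.6, -2.1]
width: 0.008
grip_force: 1.9
red 225 [441.9 -48.9 165.5] [444.6 -38.  169.8] mid [443.2 -43.4 167.7] ang 183.06034975505074 r 97.8947353018298
spoke1 n 3074 dir 2.5749967 mean ang 183.13203027182226
```

```bash
python3 -m crank '[[0,0.3,0,0,0],[0,0.5,0.05,0,0],[0,0.5,0.05,-1,0],[0,0.5,0.05,-2.5,0],[0,0.5,0.05,-4,0],[0,0.8,0.5,-5.6,0],[0,1.2,1,-7.2,0],[0,1.6,1.5,-8.8,0]]'
python3 -m crank '[[0,0,0.3,-1,0],[0,0,0.6,-2,0],[0,0,1,-3,0],[0,0,1,-3,0],[0,0,1,-3,0]]'
python3 car.py; python3 car.py; python3 -W ignore swing.py; python3 red.py
python3 - <<'E'
from h import *
save("wrist","w5")
E
```

```text
t: 14.83
position: [510.9, -55.5, 355.9]
eef_rot: [0.001, -0.0, 1.0, -0.0]
wrist_force: [0.9, 0.6, -0.6]
width: 0.004
grip_force: 0.0
t: 15.25
position: [511.8, -30.6, 429.8]
eef_rot: [0.002, -0.001, 1.0, -0.0]
wrist_force: [0.5, 1.1, -0.3]
width: 0.006
grip_force: 0.0
ring axis [541.  -38.1] hub [541.6 -38.1]
spokes n 912 phase mod120 -57.35593319280475
red 102 [435.9 -42.6 168.4] [436.  -42.6 168.4] ang -177.59047576011858 r 105.12601237562242
post 25 [408.  -72.3 111.8] ang -165.61211839992828
post 25 [405.3 -17.9 112.4] ang 171.52793711557905
ring axis [541.2 -38.1] hub [541.1 -38.2]
spokes n 925 phase mod120 -57.412407068746944
red 102 [436.2 -42.7 168.3] [436.1 -42.7 168.4] ang -177.53045981847936 r 105.06771903821779
post 24 [408.3 -72.2 111.5] ang -165.61112830148267
post 25 [405.6 -18.  112.4] ang 171.55916806547782
well 154 [393.2 158.2 119.9]
alpha -158.60252 ext 163.3084186533453 pivot offset from line 2.2416642581774795 well lateral offset from line 2.609427044327468 needle [393.8 155.5]
red 116 [430.  -49.7 166.6] [443.4 -35.8 170.4] mid [436.7 -42.8 168.5] ang 182.50155219480678 r 104.43687687383137
spoke1 n 318 dir 2.3700328 mean ang 182.48889450303045
```

View pics/w5.png

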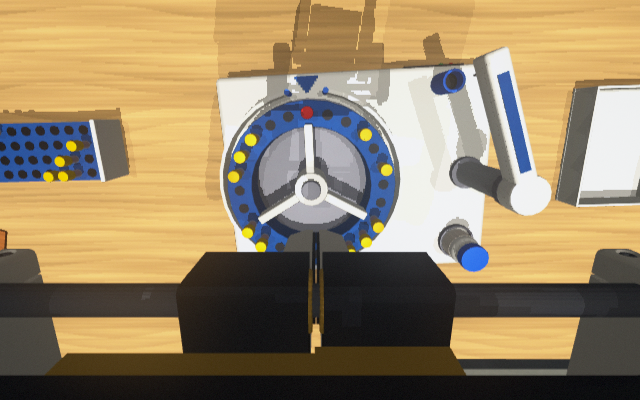

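Wrist view: red cap (307,112) between the posts below the arrow (0.5° ≈ 0.9 mm off), arm at -158.6°, i.e. swing 1.25. Taking the hand away and handing in.

```bash
python3 -m crank '[[0,0.8,0.8,-0.5,0],[0,1.8,1.8,-1,0],[0,2.8,2.8,-1.5,0],[0,3.8,3.8,-1.5,0],[0,4.8,4.8,-1.5,0],[0,5.4,5.8,-1.5,0],[0,5.4,6.4,-1.5,0],[0,5.4,6.4,-1.5,0]]'
python3 -m crank '[[0,0,0,0,0],[0,0,0,0,0],[0,0,0,0,0]]'
python3 -c "
from cell import bot
print(bot.hand_in())"
```

```text
t: 16.17
position: [375.8, 130.7, 465.9]
eef_rot: [0.0, -0.002, 1.0, 0.0]
wrist_force: [0.6, -0.5, 0.4]
width: 0.004
grip_force: 0.0
t: 16.42
position: [376.9, 128.3, 465.8]
eef_rot: [-0.0, -0.0, 1.0, -0.0]
wrist_force: [0.7, 0.0, 0.1]
width: 0.005
grip_force: 0.0
the job is handed in; nothing more can be done
None
```

Job handed in at about 16.4 s with the hand clear: the probe arm measured at its 1.25 rad wash-well position (needle itself hidden from the camera), and the red-capped tube stands in the loading gap about 1 mm from its middle.

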